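# Make up two blood-collection kits

## Robot

A 6-joint arm with a two-finger parallel gripper is mounted at the origin on the work surface. World frame = base frame: x ahead of the robot, y to its left, z up, the work surface at z = 0. Lengths are in mm, angles in rad, forces in N, time in s.
With the tool pointing down it reaches from about 350 to 875 mm from the base axis. Payload 4.2 kg.
Tool frame: the origin (TCP) lies between the finger pads; the fingertips stand 17 mm ahead of it and the grasp point (between the pads) lies 2 mm behind it (bot.tip_extent is the z of the fingertips in the tool frame, in mm); z points along the fingers, y is the line along which they close (so a half turn about z gives the same grasp; the last joint's range is limited). The gripper opens to 87 mm and grips with 3 to 60 N. Pads are 19 mm wide; open, the fingers measure 117 mm over their backs; the gripper's body (75 mm by 190 mm) begins 51 mm behind the grasp point.
Start: joints at [1.496, 0.385, 0.008, 0, -1.194, -0.259], TCP at [204.74, 590.492, 239.55] pointing down, gripper open.
Joint ranges: [-3.14, 3.14], [-1.21, 2.06], [-1.07, 1.41], [-3.16, 2.05], [-2.99, -0.16], [-3.1, 3.1]. Speed limits (rad/s): [2.79, 2.79, 3.14, 3.14, 3.14, 3.14].

## Interface

Orientations are given as a rotation vector (axis times angle).
In Python, from cell import bot gives the robot as it stands.
- The arm moves only by the tool jog_arm, never from a script. Its argument "deltas" is a list of rows, each a list of 7 numbers: the opening in per cent of the stroke, from 0 (shut) to 100 (fully open), then the shift along the tool's x, y, z in units of 25 mm (1.0 is 25 mm), then the turn, a rotation vector about the tool's x, y, z in degrees. A call has 1 to 5 rows; each row is the pose to reach, as a shift and turn from the pose commanded when the call began, along the tool's axes at that moment; what a row does not reach only later rows make up. A row lasts 1/10 s, in which the tool goes at most 50 mm and 8.59 degrees, less where a joint would pass 70% of its speed; a pose out of reach is approached as far as the arm can. A call with a gripper value outside its range is refused whole. The fingers move at their own pace and stop on an object; the grip force is fixed at half the most. Time passes only in rows, so rows that repeat a pose let the fingers close. It gives the time, the measured TCP pose, the force, the opening and the grip force at its end, in the units of the state.
- bot.observe(): the state, without advancing time (a new reading comes with each control period).
- bot.grab_frame(name): name is "scene" or "top" or "wrist"; returns the picture (420x560x3 uint8, red, green, blue); there is no depth.
- bot.camera_params(name): a dict with "fx", "fy", "cx", "cy" (pixels), "R" (3x3) and "t" (3): a world point X has camera coordinates R X + t. Camera axes: x right, y down, z forward; pixel columns grow to the right and rows downward; lengths in mm; the calibration is good to about 2 mm. A picture is of the moment at which its call begins: read the wrist's pose just before it. camera_params takes no time and is no camera call; for the wrist camera it gives the pose at the moment of the call.
- bot.close_job(): hands the job in; it is judged then, once.
Trained networks look in the newest picture that a camera, given by its name, has taken for a name from the list of things; names that differ only in an ending like _2 or _b are one class to them, and where a whole thing is asked for, a point or a joint stands for the part that bears it (a point fixed in the world has none). Each returns a list of dicts, best first, with "score" (0 to 1); they miss things now and then, are a little off and sometimes report something else, mostly with a low value. They report only what shows in the picture. A call takes as long as a camera call. They do not tell look-alikes from the thing itself.
- bot.find_in(label, camera): "position" ([x, y, z] in mm, in the coordinates of the camera as it stood for that picture, good to about 4 mm: the middle of the surface that is visible of it).
- bot.outline_of(label, camera): "pixels" (420x560 bool, what is visible of it).
- bot.spot_point(label, camera): "position" ([x, y, z] in mm, in the coordinates of the camera as it stood for that picture, good to about 4 mm: a listed point, or the origin of a listed thing).
The state is a dict: "time_s": time; "joints": joint angles; "qvel": joint speeds; "tau": joint torques, N m; "position": TCP position; "tool_rot": TCP orientation; "wrist_force": force on the tool from outside, world axes, zero at the start; "moment": the same for the moment, N m; "gripper_width": finger opening in mm; "gripper_force": force on a finger pad.
Only numpy, scipy, OpenCV 4.12 (cv2) and the standard library are available. Lean on these libraries where they do the work, as an engineer would, in place of code of your own. Each camera call takes 0.05 s, during which the arm holds its last target. There are 200 camera calls.

## Task

Make up two collection kits from the stock on the grey mat: the green tray is for a diabetic review and gets the grey-capped tube and the yellow-lidded pot, the orange tray is for an anaemia work-up and gets the purple-capped tube, the red-capped tube and the blue slide mailer. Lay tubes flat on the floor of the tray's wide bay, and stand the pot upright or lay the mailer flat in the narrow bay, lowering each one in rather than dropping it. Leave the spare light-blue-capped tube and the spare white-lidded pot where they are, and the trays standing level on the bench.

Things in the scene. Friction and masses are not known exactly. Their poses are not given: they have to be found in the camera images.
- purple_tube: blood tube lying on the 3 mm thick grey mat, purple cap: whitish barrel 13 mm in diameter, hexagonal anti-roll cap 15.5 mm across flats; 80 mm long, about 14 g. Origin on its axis at mid-length, about 8 mm above what it lies on; x along the axis towards the cap; the barrel spans x = -40 to +24 mm.
- red_tube: blood tube lying on the 3 mm thick grey mat, red cap: whitish barrel 13 mm in diameter, hexagonal anti-roll cap 15.5 mm across flats; 80 mm long, about 14 g. Origin on its axis at mid-length, about 8 mm above what it lies on; x along the axis towards the cap; the barrel spans x = -40 to +24 mm.
- grey_tube: blood tube lying on the 3 mm thick grey mat, dark grey cap: whitish barrel 13 mm in diameter, hexagonal anti-roll cap 15.5 mm across flats; 80 mm long, about 14 g. Origin on its axis at mid-length, about 8 mm above what it lies on; x along the axis towards the cap; the barrel spans x = -40 to +24 mm.
- blue_tube: blood tube lying on the 3 mm thick grey mat, light blue cap: whitish barrel 13 mm in diameter, hexagonal anti-roll cap 15.5 mm across flats; 80 mm long, about 14 g. Origin on its axis at mid-length, about 8 mm above what it lies on; x along the axis towards the cap; the barrel spans x = -40 to +24 mm. A spare: it is in neither kit.
- yellow_pot: specimen pot standing upright, pale body 41 mm in diameter with a paper label band, yellow screw lid 46 mm in diameter and 14 mm deep, 62 mm high in all, 30 g. Origin at the centre of its underside, z up. Starts on the 3 mm thick grey mat.
- white_pot: specimen pot standing upright, pale body 41 mm in diameter with a paper label band, white screw lid 46 mm in diameter and 14 mm deep, 62 mm high in all, 30 g. Origin at the centre of its underside, z up. Starts on the 3 mm thick grey mat. A spare: it is in neither kit.
- slide_mailer: slide mailer, a flat closed dark blue plastic box with a small white label, 84 x 30 x 13 mm (x, y, z), 30 g, lying flat. Origin at its centre. Starts on the 3 mm thick grey mat.
- green_tray: green phlebotomy tray, loose, 0.45 kg, 260 x 150 x 32 mm outside (x, y, z), walls and floor 4 mm thick, on the bench beside the mat. Origin: centre of its underside, z up. A cross wall 4 mm thick and 18 mm high above the floor, at x = +28 mm, divides it: the wide bay (inside x -126 to +26 mm) and the narrow bay (inside x +30 to +126 mm); both are 142 mm wide in y (-71 to +71 mm).
- orange_tray: orange phlebotomy tray, loose, 0.45 kg, 260 x 150 x 32 mm outside (x, y, z), walls and floor 4 mm thick, on the bench beside the mat. Origin: centre of its underside, z up. A cross wall 4 mm thick and 18 mm high above the floor, at x = +28 mm, divides it: the wide bay (inside x -126 to +26 mm) and the narrow bay (inside x +30 to +126 mm); both are 142 mm wide in y (-71 to +71 mm).
Mind the look-alikes: they are no part of the job. There is more than one size of the slide_mailer; the job needs the larger. Leave any black look-alike of the yellow_pot alone.

How it is judged:
By the outcome, as a careful person would: the job done as asked, in the order asked, and still so for the second after the job is handed in, with the robot touching nothing.
It also fails if it takes over 131 s, if anything falls off the work surface, if the arm or the gripper's body presses on something with over 40 N, if the wrist force passes 120 N, or if a joint passes its speed limit or range.

## Working session

There is one attempt and no reset: what is moved stays moved. The work goes in short steps, Python scripts to look and compute and a tool call to move; the robot and the scene stay as the last step left them, time stands still between calls to the robot, and variables do not carry over. Pictures are saved under pics/ and viewed, at most 15 in all, crops included, and the job is handed in when it is done.

Besides the shell and the picture viewer there is one more tool, called after ">>>" as name([rows], argument=value, ...), one row to a line, values as JSON. jog_arm: Moves the arm, as the interface text tells. Its arguments: {"type":"object","properties":{"deltas":{"type":"array"}},"required":["deltas"]}

```bash
ls; mkdir -p pics; python3 - <<'E'
from cell import bot
import cv2,json,numpy as np
for c in ("top","scene"):
    f=bot.grab_frame(c); cv2.imwrite(f"pics/{c}0.png",f[:,:,::-1])
p=bot.camera_params("top")
R=np.array(p["R"]);t=np.array(p["t"])
print(bot.observe())
for n in ["purple_tube","red_tube","grey_tube","blue_tube","yellow_pot","white_pot","slide_mailer","green_tray","orange_tray"]:
    for d in bot.spot_point(n,"top"):
        if d["score"]<.2: continue
        P=np.array(d["position"]);W=R.T@(P-t)
        print(n,round(d["score"],2),W.round(1),(p["fx"]*P[0]/P[2]+p["cx"]).round(),(p["fy"]*P[1]/P[2]+p["cy"]).round())
E
```

```text
pics
{'time_s': 0.1, 'joints': array([ 1.49558736e+00,  3.85471613e-01,  6.76184836e-03, -4.28998289e-04,
       -1.19401101e+00, -2.58596350e-01]), 'qvel': array([-0.00098894, -0.00069494,  0.00211235,  0.00294351,  0.00109568,
       -0.00016581]), 'tau': array([-7.74198143e-04, -3.91692245e+01,  1.87934089e+01,  4.23197597e+00,
        1.34683284e-02, -7.30111719e-05]), 'position': array([204.59623822, 590.02508391, 238.57446022]), 'tool_rot': array([ 3.09597022e+00, -5.21829678e-01, -3.46719154e-04]), 'wrist_force': array([ 0.2598438 , -0.48170066, -0.39968567]), 'moment': array([-0.00354706, -0.06960613,  0.02930931]), 'gripper_force': 0.0, 'gripper_width': 87.20179670216933}
purple_tube 0.58 [6.75e+02 1.00e-01 6.70e+00] 286.0 133.0
purple_tube 0.31 [508.1 324.    3.6] 128.0 219.0
red_tube 0.51 [ 552.4 -123.5   13.1] 349.0 191.0
grey_tube 0.58 [580.8  -7.2   5.7] 291.0 179.0
blue_tube 0.84 [473.1  -4.7  10.5] 291.0 232.0
blue_tube 0.75 [678.1   2.5  10. ] 285.0 131.0
yellow_pot 0.9 [ 446.2 -113.3   -3.8] 345.0 244.0
yellow_pot 0.82 [ 299.6 -199.1   -0.4] 390.0 316.0
white_pot 0.72 [547.9 110.9  -1.6] 233.0 196.0
slide_mailer 0.69 [656.  109.3  11.5] 232.0 143.0
slide_mailer 0.58 [731.4 239.1   6.6] 168.0 108.0
green_tray 0.69 [ 503.  -321.9   -0.7] 446.0 213.0
orange_tray 0.97 [5.060e+02 3.219e+02 5.000e-01] 129.0 220.0
```

View pics/top0.png

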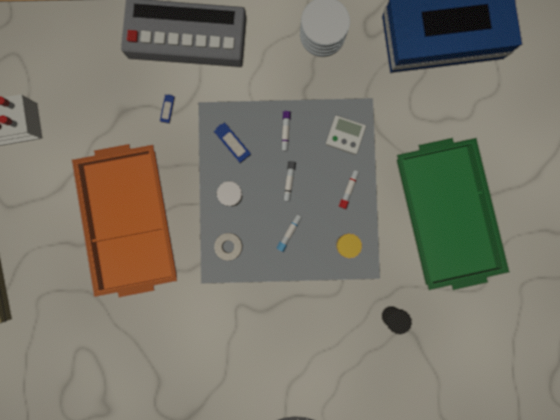

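View pics/scene0.png

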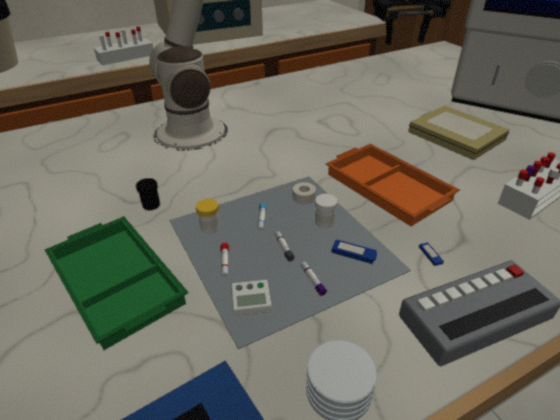

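Candidates: purple tube (286,131), whose look-alikes are the grey tube (290,181) and blue spare (289,233); red tube (349,190); yellow pot (349,246) against the black pot (397,320) and white pot (229,194); large mailer (232,143) against the small one (167,108). The orange cross wall is at about (125,238), so its narrow bay is at the bottom of the picture.

```bash
cat > h.py <<'E'
from cell import bot
import cv2,numpy as np
def plane(px,z,p):
    R=np.array(p["R"]);t=np.array(p["t"]);px=np.atleast_2d(px).astype(float)
    d=np.c_[(px[:,0]-p["cx"])/p["fx"],(px[:,1]-p["cy"])/p["fy"],np.ones(len(px))]@R
    C=-R.T@t
    return (C+d*((z-C[2])/d[:,2])[:,None])[:,:2]
def proj(W,p):
    P=np.array(p["R"])@np.array(W,float)+np.array(p["t"]);return np.array([p["fx"]*P[0]/P[2]+p["cx"],p["fy"]*P[1]/P[2]+p["cy"]])
def rects(n,c,z,p,s=.2):
    for d in bot.outline_of(n,c):
        if d["score"]<s: continue
        v,u=np.nonzero(d["pixels"])
        W=plane(np.c_[u,v],z,p).astype(np.float32)
        (cx,cy),(w,h),a=cv2.minAreaRect(W)
        if w<h: w,h,a=h,w,a+90
        print(n,round(d["score"],2),"px",(u.mean().round(),v.mean().round()),"rect",np.round([cx,cy,w,h,a],1),"mean",W.mean(0).round(1))
E
python3 - <<'E'
from h import *
f=bot.grab_frame("top");p=bot.camera_params("top")
for n,z in [("purple_tube",11),("red_tube",11),("grey_tube",11),("blue_tube",11),("yellow_pot",65),("white_pot",65),("slide_mailer",16),("green_tray",32),("orange_tray",32)]: rects(n,"top",z,p)
print("cam",-np.array(p["R"]).T@p["t"],p["fx"])
w=bot.camera_params("wrist");o=bot.observe();print("wrist",-np.array(w["R"]).T@w["t"],np.round(w["R"],3),w["fx"],o["position"])
a=cv2.resize(f[90:260,200:380],None,fx=3.4,fy=3.4,interpolation=cv2.INTER_CUBIC)
g=cv2.resize(f[130:300,390:520],None,fx=3.4,fy=3.4,interpolation=cv2.INTER_CUBIC)[:, :186*0+188*1] if 0 else None
cv2.imwrite("pics/crop1.png",a[:,:,::-1])
b=np.hstack([cv2.resize(f[130:300,x:x+115],None,fx=3.4,fy=3.4,interpolation=cv2.INTER_CUBIC) for x in (70,395)])
b=cv2.convertScaleAbs(b,alpha=1.8);cv2.imwrite("pics/crop2.png",b[:,:,::-1])
E
```

```text
purple_tube 0.67 px (np.float64(285.0), np.float64(129.0)) rect [678.4  -0.   80.1  16.3 178.5] mean [682.    1.5]
red_tube 0.81 px (np.float64(348.0), np.float64(191.0)) rect [ 556.2 -122.4   79.    15.9  159.1] mean [ 552.7 -121.9]
blue_tube 0.49 px (np.float64(288.0), np.float64(233.0)) rect [4.722e+02 4.000e-01 7.880e+01 1.610e+01 1.501e+02] mean [470.3   0.5]
yellow_pot 0.79 px (np.float64(396.0), np.float64(320.0)) rect [ 305.1 -192.2   56.8   42.    62. ] mean [ 305.1 -193.7]
yellow_pot 0.77 px (np.float64(348.0), np.float64(245.0)) rect [ 444.  -108.1   46.8   42.9   88.5] mean [ 444.2 -108.8]
white_pot 0.79 px (np.float64(229.0), np.float64(194.0)) rect [546.1 111.4  45.3  45.1 178.9] mean [546.2 111.3]
white_pot 0.36 px (np.float64(231.0), np.float64(142.0)) rect [645.  105.8  84.1  29.6  36.8] mean [644.4 105.5]
slide_mailer 0.95 px (np.float64(231.0), np.float64(142.0)) rect [655.6 110.9  87.8  29.6  37.1] mean [655.4 110.5]
slide_mailer 0.89 px (np.float64(166.0), np.float64(109.0)) rect [727.3 239.8  57.8  22.2 168.3] mean [726.7 240.2]
green_tray 0.85 px (np.float64(451.0), np.float64(214.0)) rect [ 501.8 -318.6  292.1  167.3   10.5] mean [ 500.3 -319. ]
orange_tray 0.86 px (np.float64(123.0), np.float64(220.0)) rect [505.6 321.7 293.2 164.2   9.2] mean [504.  321.8]
orange_tray 0.67 px (np.float64(229.0), np.float64(194.0)) rect [550.7 116.3  49.2  48.9 178.9] mean [550.1 115.4]
cam [461.91381168  18.68130463 851.53938304] 420.1104685952119
wrist [273.98491413 566.92581339 384.52484325] [[-0.328 -0.945  0.001]
 [-0.911  0.316  0.267]
 [-0.252  0.087 -0.964]] 296.5677755113788 [204.71828984 590.49388545 239.55838774]
```

View pics/crop1.png

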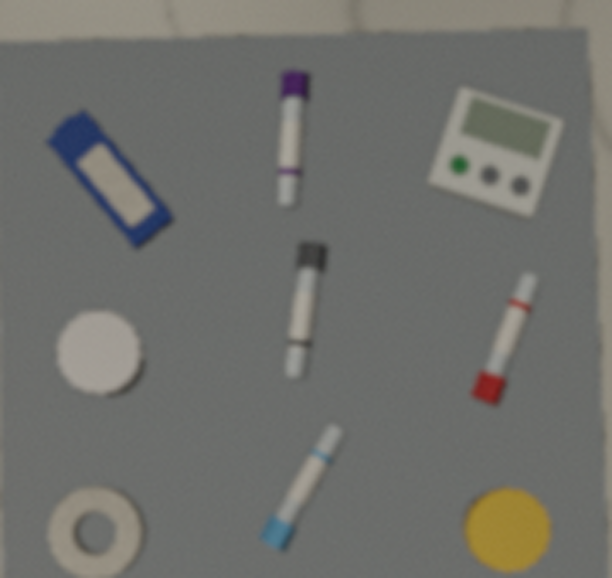

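View pics/crop2.png

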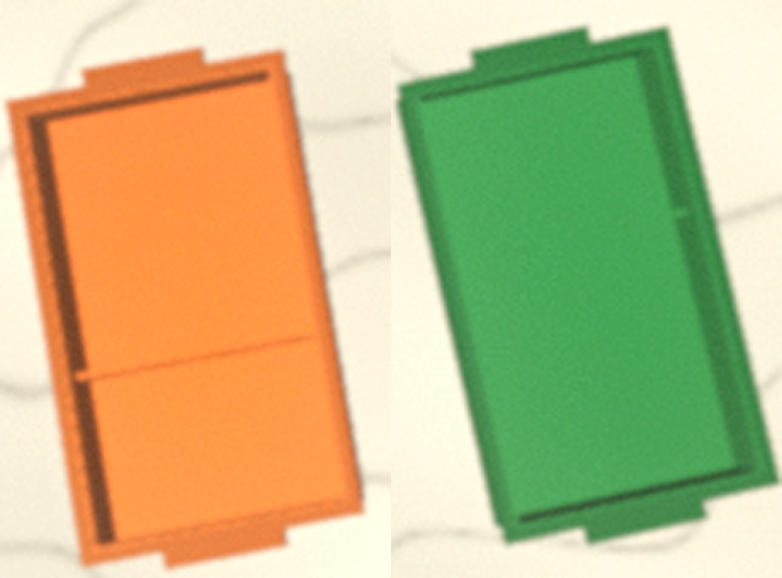

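The crop confirms the choices. The tubes are purple (293,140), grey (305,310, cap up) and red (505,340, cap down). The yellow pot is at (508,530), and the large mailer at (110,180) has the blue box and white label. The green cross wall shows at (682,213), so the green narrow bay is on the far side (+x).

```bash
cat >> h.py <<'E'
from scipy.spatial.transform import Rotation as Ro
def go(x,y,z,psi,o=None):
    "tool-frame delta (25mm units, deg about tool z) from measured pose to world x,y,z, tool x heading psi"
    o=o or bot.observe();R=Ro.from_rotvec(o["tool_rot"]);M=R.as_matrix()
    cur=np.degrees(np.arctan2(M[1,0],M[0,0]))
    T=Ro.from_matrix([[np.cos(np.radians(psi)),np.sin(np.radians(psi)),0],[np.sin(np.radians(psi)),-np.cos(np.radians(psi)),0],[0,0,-1]])
    d=(M.T@(np.array([x,y,z])-o["position"]))/25
    print("t",o["time_s"],"pos",np.round(o["position"],1),"psi",round(cur,1),"| delta",d.round(2),"turn",np.degrees((R.inv()*T).as_rotvec()).round(1),"mm",round(25*np.linalg.norm(d)), "w",round(o["gripper_width"],1))
E
python3 -c "
from h import *
go(560,-6,160,-8)"
```

```text
t 1.05 pos [204.7 590.5 239.6] psi -19.1 | delta [21.24 17.89  3.18] turn [ -0.    0.  -11.1] mm 699 w 87.3
```

>>> jog_arm([
  [50,1.5,1.26,0.22,0,0,0],
  [50,3,2.52,0.44,0,0,0],
  [50,4.5,3.78,0.66,0,0,0],
  [50,6,5.04,0.88,0,0,0],
  [50,7.5,6.3,1.1,0,0,0],
])

```text
time_s: 1.55
position: [330.9, 378.6, 212.2]
tool_rot: [-3.097, 0.521, -0.001]
wrist_force: [1.0, 1.3, 0.0]
gripper_width: 55.2
gripper_force: 0.0
```

>>> jog_arm([
  [50,1.5,1.26,0.22,0,0,0],
  [50,3,2.52,0.44,0,0,0],
  [50,4.5,3.78,0.66,0,0,0],
  [50,6,5.04,0.88,0,0,0],
  [50,7.5,6.3,1.1,0,0,0],
])

```text
time_s: 2.05
position: [456.6, 168.3, 184.8]
tool_rot: [-3.097, 0.521, -0.001]
wrist_force: [1.0, 1.2, -0.0]
gripper_width: 43.7
gripper_force: 0.0
```

>>> jog_arm([
  [50,1.5,1.3,0.22,0,0,-5],
  [50,3,2.6,0.44,0,0,-11],
  [50,4.5,3.9,0.66,0,0,-11],
  [50,6,5.2,0.88,0,0,-11],
  [50,6.2,5.3,1.0,0,0,-11],
])

```text
time_s: 2.55
position: [560.6, -10.2, 158.8]
tool_rot: [3.132, -0.232, -0.0]
wrist_force: [-0.8, -0.0, 0.0]
gripper_width: 43.4
gripper_force: 0.0
```

```bash
python3 - <<'E'
from h import *
go(579,-6,100,-8)
f=bot.grab_frame("wrist");p=bot.camera_params("wrist")
cv2.imwrite("pics/w1.png",f[:,:,::-1])
for n in ("grey_tube","purple_tube","blue_tube"):rects(n,"wrist",11,p,.1)
E
```

```text
t 2.55 pos [560.6 -10.2 158.8] psi -8.5 | delta [ 0.7  -0.28  2.35] turn [ 0.  -0.  -0.5] mm 62 w 43.4
grey_tube 0.67 px (np.float64(269.0), np.float64(183.0)) rect [574.8  -2.5  80.5  16.7 171.6] mean [578.7  -2.7]
purple_tube 0.77 px (np.float64(247.0), np.float64(72.0)) rect [678.6   2.2  81.2  17.7 175.6] mean [682.3   1.9]
blue_tube 0.94 px (np.float64(280.0), np.float64(281.0)) rect [470.8   2.7  87.6  18.8 151.2] mean [469.1   2.3]
```

View pics/w1.png

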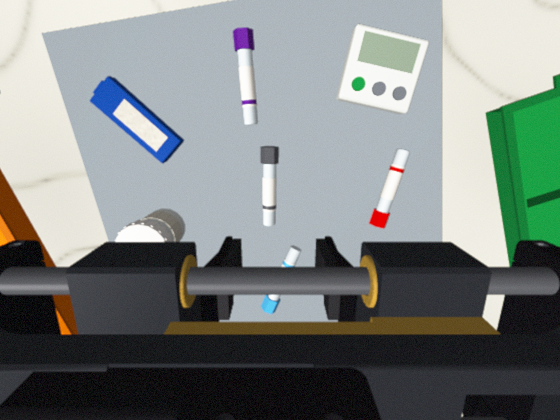

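The wrist view shows the grey-capped tube at (269,185) between purple (247,75), red (390,190) and blue (285,280); it is centred between the fingers.

```bash
python3 -c "
from h import *
go(577,-4,21.5,-8.4)"
```

```text
t 2.75 pos [558.5  -5.5 159.5] psi -8.1 | delta [ 0.73 -0.16  5.52] turn [0.  0.  0.3] mm 139 w 43.6
```

>>> jog_arm([
  [50,0.73,-0.15,1.5,0,0,0],
  [50,0.73,-0.15,3.0,0,0,0],
  [50,0.73,-0.15,4.4,0,0,0],
  [50,0.73,-0.15,5.2,0,0,0],
  [50,0.73,-0.15,5.5,0,0,0],
])

```text
time_s: 3.25
position: [575.7, -3.4, 20.3]
tool_rot: [3.133, -0.218, -0.006]
wrist_force: [-4.3, 3.6, 21.4]
gripper_width: 43.7
gripper_force: 13.5
```

>>> jog_arm([
  [50,0,0,0,0,0,0],
  [5,0,0,0,0,0,0],
  [5,0,0,0,0,0,0],
  [5,0,0,0,0,0,0],
  [5,0,0,0,0,0,0],
])

```text
time_s: 3.75
position: [577.8, -4.7, 22.7]
tool_rot: [-3.133, 0.223, -0.002]
wrist_force: [-0.1, 0.4, 0.4]
gripper_width: 19.3
gripper_force: 0.0
```

>>> jog_arm([
  [5,0,0,0,0,0,0],
  [5,0,0,0,0,0,0],
  [5,0,0,0,0,0,0],
])

```text
time_s: 4.05
position: [577.7, -4.8, 22.4]
tool_rot: [-3.134, 0.223, -0.001]
wrist_force: [-0.8, 0.8, 1.3]
gripper_width: 11.9
gripper_force: 30.0
```

>>> jog_arm([
  [5,0,0,-0.6,0,0,0],
  [5,0,0,-1.5,0,0,0],
  [5,0,0,-2.8,0,0,0],
  [5,0,0,-4,0,0,0],
  [5,0,0,-4.4,0,0,0],
])

```text
time_s: 4.55
position: [579.2, -4.6, 135.3]
tool_rot: [-3.132, 0.222, -0.009]
wrist_force: [1.1, -0.3, 0.4]
gripper_width: 12.0
gripper_force: 30.0
```

```bash
python3 -c "
from h import *
go(453,-328,120,11)"
```

```text
t 4.55 pos [579.2  -4.6 135.3] psi -8.1 | delta [-3.18 13.52  0.57] turn [ -0.   -0.3 -19.1] mm 347 w 12.0
```

>>> jog_arm([
  [5,-0.3,1.2,0,0,0,0],
  [5,-0.7,2.8,0,0,0,0],
  [5,-1.0,4.4,0,0,0,0],
  [5,-1.4,6.0,0,0,0,0],
  [5,-1.6,6.8,0,0,0,0],
])

```text
time_s: 5.05
position: [511.7, -169.6, 131.0]
tool_rot: [-3.133, 0.227, 0.004]
wrist_force: [0.4, 0.0, -0.1]
gripper_width: 11.3
gripper_force: 30.0
```

>>> jog_arm([
  [5,-0.3,1.4,0,0,0,-4],
  [5,-0.7,3.0,0,0,0,-9],
  [5,-1.1,4.7,0,0,0,-14],
  [5,-1.4,6.2,0,0,0,-19],
  [5,-1.6,6.7,0,0,0,-19],
])

```text
time_s: 5.55
position: [448.9, -330.0, 131.0]
tool_rot: [-3.127, -0.293, 0.002]
wrist_force: [-0.6, -0.2, -0.4]
gripper_width: 12.3
gripper_force: 30.0
```

```bash
python3 - <<'E'
from h import *
f=bot.grab_frame("wrist");p=bot.camera_params("wrist")
go(453,-328,23,11)
cv2.imwrite("pics/w2.png",f[:,:,::-1])
rects("green_tray","wrist",32,p,.1)
for d in bot.spot_point("green_tray","wrist"):print(d["score"],np.array(p["R"]).T@(np.array(d["position"])-p["t"]))
E
```

```text
t 5.6 pos [ 448.3 -330.   130.9] psi 10.6 | delta [ 0.21 -0.04  4.32] turn [-0.1  0.1 -0.4] mm 108 w 11.9
green_tray 0.95 px (np.float64(280.0), np.float64(113.0)) rect [ 509.1 -319.8  195.8  163.6   10.6] mean [ 526.7 -316.5]
0.98 [ 4.98880489e+02 -3.23153378e+02 -2.24174934e-01]
```

View pics/w2.png

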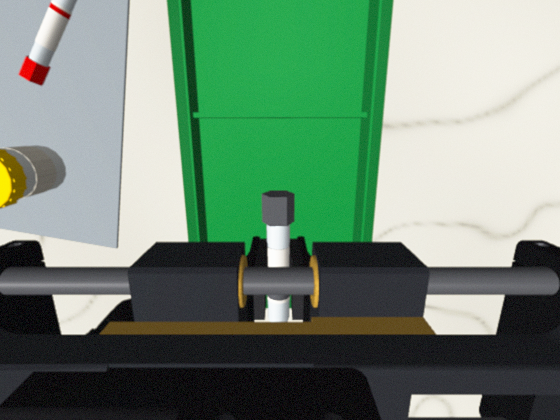

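The tray is centred under the tool: side walls at columns 190/370, cross wall at row 116 ahead. The tube is aligned with it.

>>> jog_arm([
  [5,0.2,0,1,0,0,0],
  [5,0.2,0,2.4,0,0,0],
  [5,0.2,0,3.4,0,0,0],
  [5,0.2,0,3.8,0,0,0],
  [5,0.2,0,4,0,0,0],
])

```text
time_s: 6.2
position: [455.7, -325.6, 31.2]
tool_rot: [-3.127, -0.3, 0.002]
wrist_force: [-0.7, 0.3, -0.1]
gripper_width: 12.0
gripper_force: 30.0
```

>>> jog_arm([
  [5,0,0,0.1,0,0,0],
  [5,0,0,0.2,0,0,0],
  [5,0,0,0.28,0,0,0],
  [5,0,0,0.28,0,0,0],
])

```text
time_s: 6.6
position: [455.7, -326.8, 25.5]
tool_rot: [3.127, 0.297, 0.001]
wrist_force: [-0.0, 1.0, -0.5]
gripper_width: 12.1
gripper_force: 30.0
```

>>> jog_arm([
  [5,0,0,0.04,0,0,0],
  [5,0,0,0.06,0,0,0],
  [5,0,0,0.06,0,0,0],
])

```text
time_s: 6.9
position: [455.5, -326.7, 23.6]
tool_rot: [3.127, 0.297, 0.0]
wrist_force: [0.4, 0.2, -0.5]
gripper_width: 12.0
gripper_force: 30.0
```

>>> jog_arm([
  [5,0,0,0,0,0,0],
])

```text
time_s: 7.0
position: [455.5, -326.7, 23.6]
tool_rot: [3.127, 0.297, 0.0]
wrist_force: [0.3, 1.4, -0.7]
gripper_width: 12.2
gripper_force: 30.0
```

>>> jog_arm([
  [5,0,0,0.02,0,0,0],
  [35,0,0,0.02,0,0,0],
  [35,0,0,0.02,0,0,0],
  [35,0,0,0.02,0,0,0],
  [35,0,0,0.02,0,0,0],
])

```text
time_s: 7.5
position: [455.4, -326.7, 23.0]
tool_rot: [-3.127, -0.298, 0.0]
wrist_force: [-1.0, -0.9, 0.8]
gripper_width: 29.3
gripper_force: 0.0
```

>>> jog_arm([
  [35,0,0,-0.5,0,0,0],
  [35,0,0,-1.5,0,0,0],
  [35,0,0,-3.0,0,0,0],
  [90,0,0,-4.4,0,0,0],
  [90,0,0,-4.4,0,0,0],
])

```text
time_s: 8.0
position: [458.8, -328.3, 139.6]
tool_rot: [3.121, 0.299, 0.017]
wrist_force: [1.4, -0.9, -0.1]
gripper_width: 39.6
gripper_force: 0.0
```

```bash
python3 - <<'E'
from h import *
go(430,-109,135,11)
f=bot.grab_frame("top");p=bot.camera_params("top")
rects("grey_tube","top",11,p);rects("yellow_pot","top",65,p);print(bot.camera_params("top")["t"])
E
```

```text
t 8.0 pos [ 458.8 -328.3  139.6] psi 11.0 | delta [ 0.53 -8.83  0.12] turn [ 0.4 -0.6 -0. ] mm 221 w 39.6
yellow_pot 0.74 px (np.float64(348.0), np.float64(245.0)) rect [ 444.  -108.    46.8   46.6   88.1] mean [ 443.9 -108.3]
[ 25.60887473 509.62341581 823.68734422]
```

>>> jog_arm([
  [90,0.1,-1.5,0,0,0,0],
  [90,0.2,-3.3,0,0,0,0],
  [90,0.3,-5.2,0,0,0,0],
  [90,0.4,-7.0,0,0,0,0],
  [90,0.5,-8.8,0,0,0,0],
])

```text
time_s: 8.65
position: [424.8, -106.8, 132.0]
tool_rot: [-3.128, -0.297, 0.004]
wrist_force: [1.5, 0.6, 0.5]
gripper_width: 77.4
gripper_force: 0.0
```

>>> jog_arm([
  [90,-1,0,0,0,0,0],
  [90,-1,0,0,0,0,0],
  [90,-1,0,0,0,0,0],
])

```text
time_s: 8.95
position: [401.1, -112.9, 132.5]
tool_rot: [3.127, 0.299, -0.002]
wrist_force: [1.2, -0.0, 0.1]
gripper_width: 78.4
gripper_force: 0.0
```

```bash
python3 - <<'E'
from h import *
f=bot.grab_frame("wrist");p=bot.camera_params("wrist")
cv2.imwrite("pics/w3.png",f[:,:,::-1])
rects("yellow_pot","wrist",58,p,.1);rects("grey_tube","wrist",11,p,.1);rects("red_tube","wrist",11,p,.1)
m=cv2.inRange(cv2.cvtColor(f,cv2.COLOR_RGB2HSV),(20,120,80),(35,255,255));v,u=np.nonzero(m)
print(len(u),u.min(),u.max(),v.min(),v.max(),proj([444,-108,65],p))
go(444,-108,56,11)
E
```

```text
yellow_pot 0.84 px (np.float64(287.0), np.float64(168.0)) rect [ 445.1 -111.8   46.7   46.1   70.4] mean [ 445.2 -111.6]
yellow_pot 0.8 px (np.float64(342.0), np.float64(309.0)) rect [ 338.  -182.    36.9   25.3  103.1] mean [ 337.  -181.1]
grey_tube 0.88 px (np.float64(519.0), np.float64(191.0)) rect [ 454.7 -328.7   82.2   22.3   10.9] mean [ 457.9 -327.5]
red_tube 0.58 px (np.float64(321.0), np.float64(37.0)) rect [ 549.5 -119.7   65.3   17.7  159. ] mean [ 547.4 -119.7]
7462 115 557 136 419 [282.24221076 170.13465415]
t 9.15 pos [ 402.1 -113.5  132.8] psi 10.8 | delta [1.69 0.1  3.07] turn [ 0.   0.  -0.2] mm 88 w 78.3
```

View pics/w3.png

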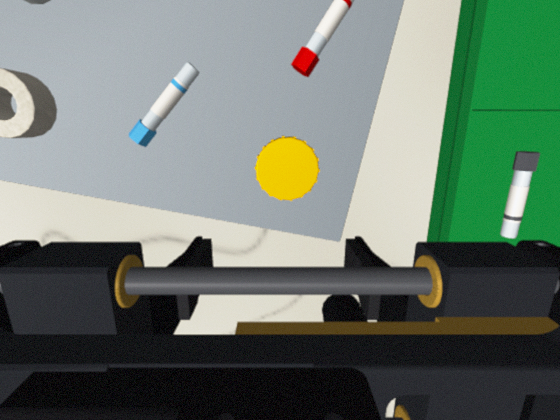

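The yellow lid is at (287,168), clear of the red tube (305,60) and the mat edge. The grey tube lies flat in the green wide bay at (519,195).

>>> jog_arm([
  [90,0.9,0.1,0,0,0,0],
  [90,1.7,0.18,0.5,0,0,0],
  [90,1.7,0.18,1.5,0,0,0],
  [90,1.7,0.18,2.5,0,0,0],
  [90,1.7,0.18,3.05,0,0,0],
])

```text
time_s: 9.65
position: [443.6, -110.0, 54.6]
tool_rot: [-3.128, -0.295, 0.005]
wrist_force: [-0.4, 0.4, -0.4]
gripper_width: 78.7
gripper_force: 0.0
```

>>> jog_arm([
  [90,0,0,0,0,0,0],
  [40,0,0,0,0,0,0],
  [40,0,0,0,0,0,0],
  [40,0,0,0,0,0,0],
  [40,0,0,0,0,0,0],
])

```text
time_s: 10.15
position: [444.7, -109.4, 57.5]
tool_rot: [3.127, 0.298, 0.003]
wrist_force: [-0.3, -0.2, 0.2]
gripper_width: 54.2
gripper_force: 0.0
```

>>> jog_arm([
  [40,0,0,0,0,0,0],
  [40,0,0,0,0,0,0],
])

```text
time_s: 10.35
position: [444.6, -109.4, 57.2]
tool_rot: [3.127, 0.298, 0.002]
wrist_force: [0.2, 0.9, 2.2]
gripper_width: 45.1
gripper_force: 30.0
```

>>> jog_arm([
  [40,0,0,-0.4,0,0,0],
  [40,0,0,-1.2,0,0,0],
  [40,0,0,-2.2,0,0,0],
  [40,0,0,-2.6,0,0,0],
  [40,0,0,-2.6,0,0,0],
])

```text
time_s: 10.85
position: [445.3, -109.3, 123.4]
tool_rot: [-3.127, -0.298, -0.007]
wrist_force: [0.2, 0.9, -0.0]
gripper_width: 45.1
gripper_force: 30.0
```

>>> jog_arm([
  [40,0.5,1.2,0,0,0,0],
  [40,1.3,3.0,0,0,0,0],
  [40,2.1,4.8,0,0,0,0],
  [40,2.9,6.6,0,0,0,0],
  [40,3.6,8.2,0,0,0,0],
])

```text
time_s: 11.35
position: [571.7, -295.5, 119.8]
tool_rot: [-3.126, -0.297, 0.004]
wrist_force: [0.3, 0.6, 0.0]
gripper_width: 45.0
gripper_force: 30.0
```

>>> jog_arm([
  [40,0.1,0.3,0,0,0,0],
  [40,0.2,0.4,0,0,0,0],
  [40,0.2,0.4,0,0,0,0],
])

```text
time_s: 11.65
position: [577.2, -302.0, 120.4]
tool_rot: [-3.126, -0.297, 0.004]
wrist_force: [-0.2, 0.3, -0.7]
gripper_width: 44.9
gripper_force: 30.0
```

```bash
python3 - <<'E'
from h import *
go(578,-304,58.5,11)
f=bot.grab_frame("wrist");p=bot.camera_params("wrist")
cv2.imwrite("pics/w4.png",f[:,:,::-1])
for W in ([506,-323,22],):print(proj(W,p))
c,s=np.cos(np.radians(10.7)),np.sin(np.radians(10.7))
for x,y,z in [(130,75,32),(130,-75,32),(130,0,32),(28,60,22),(28,-60,22)]:print((x,y),proj([502+c*x-s*y,-319.5+s*x+c*y,z],p).round())
E
```

```text
t 11.65 pos [ 577.2 -302.   120.4] psi 10.9 | delta [0.02 0.09 2.48] turn [-0.1  0.1 -0.1] mm 62 w 44.9
[286.50234899 290.6518568 ]
(130, 75) [187. 153.]
(130, -75) [380. 153.]
(130, 0) [283. 153.]
(28, 60) [216. 266.]
(28, -60) [349. 267.]
```

View pics/w4.png

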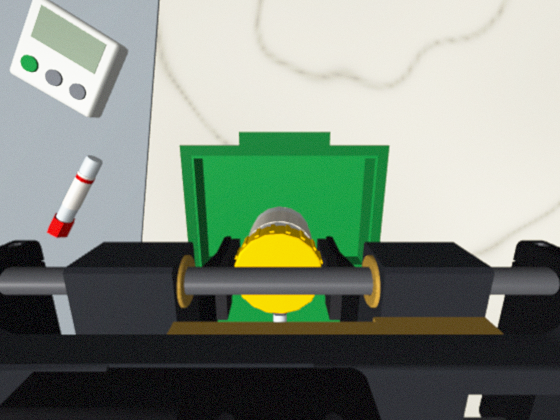

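The pot hangs centred in the narrow bay: side walls at columns 200/372, end wall at row 150. I'll lower it.

>>> jog_arm([
  [40,0,0.05,0.4,0,0,0],
  [40,0,0.05,1.0,0,0,0],
  [40,0,0.05,1.6,0,0,0],
  [40,0,0.05,2.0,0,0,0],
  [40,0,0.05,2.15,0,0,0],
])

```text
time_s: 12.2
position: [577.4, -302.9, 66.7]
tool_rot: [-3.126, -0.299, 0.004]
wrist_force: [-0.3, 0.1, -0.2]
gripper_width: 45.1
gripper_force: 30.0
```

>>> jog_arm([
  [40,0,0,0.08,0,0,0],
  [40,0,0,0.16,0,0,0],
  [40,0,0,0.24,0,0,0],
  [40,0,0,0.3,0,0,0],
  [40,0,0,0.3,0,0,0],
])

```text
time_s: 12.7
position: [578.3, -303.8, 60.6]
tool_rot: [-3.127, -0.298, -0.0]
wrist_force: [-0.1, 0.4, -0.2]
gripper_width: 44.8
gripper_force: 30.0
```

>>> jog_arm([
  [40,0,0,0.04,0,0,0],
  [40,0,0,0.08,0,0,0],
  [40,0,0,0.08,0,0,0],
])

```text
time_s: 13.0
position: [578.3, -303.8, 58.4]
tool_rot: [-3.127, -0.298, 0.0]
wrist_force: [-0.4, -0.3, -0.1]
gripper_width: 44.8
gripper_force: 30.0
```

>>> jog_arm([
  [40,0,0,0.02,0,0,0],
  [75,0,0,0.02,0,0,0],
  [75,0,0,0.02,0,0,0],
  [75,0,0,0.02,0,0,0],
  [75,0,0,0.02,0,0,0],
])

```text
time_s: 13.5
position: [578.3, -303.8, 58.0]
tool_rot: [-3.127, -0.298, 0.0]
wrist_force: [0.5, -0.6, 0.2]
gripper_width: 63.5
gripper_force: 0.0
```

>>> jog_arm([
  [75,0,0,-0.5,0,0,0],
  [75,0,0,-1.5,0,0,0],
  [75,0,0,-2.8,0,0,0],
  [75,0,0,-3.6,0,0,0],
  [75,0,0,-3.6,0,0,0],
])

```text
time_s: 14.0
position: [580.6, -304.7, 153.2]
tool_rot: [3.123, 0.298, 0.013]
wrist_force: [0.5, 0.2, 0.0]
gripper_width: 65.2
gripper_force: 0.0
```

```bash
python3 -c "
from h import *
go(640,0,140,-3)"
```

```text
t 14.0 pos [ 580.6 -304.7  153.2] psi 10.9 | delta [  4.64 -11.52   0.51] turn [ 0.2 -0.5 13.9] mm 311 w 65.2
```

>>> jog_arm([
  [50,0.6,-1.4,0.1,0,0,0],
  [50,1.2,-3.1,0.2,0,0,0],
  [50,1.9,-4.8,0.3,0,0,0],
  [50,2.5,-6.5,0.4,0,0,0],
  [50,3.2,-8.2,0.4,0,0,0],
])

```text
time_s: 14.5
position: [617.4, -85.7, 137.2]
tool_rot: [-3.127, -0.297, 0.003]
wrist_force: [0.4, 0.1, -0.5]
gripper_width: 44.6
gripper_force: 0.0
```

>>> jog_arm([
  [50,0.6,-1.4,0,0,0,5],
  [50,1.2,-2.8,0,0,0,10],
  [50,1.4,-3.3,0,0,0,14],
  [50,1.4,-3.3,0,0,0,14],
  [50,1.4,-3.3,0,0,0,14],
])

```text
time_s: 15.0
position: [636.6, 0.1, 137.6]
tool_rot: [3.14, -0.083, -0.002]
wrist_force: [-0.8, -0.5, 0.6]
gripper_width: 43.7
gripper_force: 0.0
```

```bash
python3 - <<'E'
from h import *
f=bot.grab_frame("wrist");p=bot.camera_params("wrist")
cv2.imwrite("pics/w5.png",f[:,:,::-1])
rects("purple_tube","wrist",11,p,.1)
go(677,1.5,21.5,-4)
f=bot.grab_frame("scene");cv2.imwrite("pics/s5.png",f[:,:,::-1])
E
```

```text
purple_tube 0.62 px (np.float64(275.0), np.float64(157.0)) rect [678.4   1.5  80.4  17.5 172.8] mean [6.817e+02 1.000e-01]
t 15.1 pos [636.6  -0.9 137.8] psi -3.1 | delta [ 1.61 -0.18  4.65] turn [0.  0.  0.9] mm 123 w 43.4
```

View pics/s5.png

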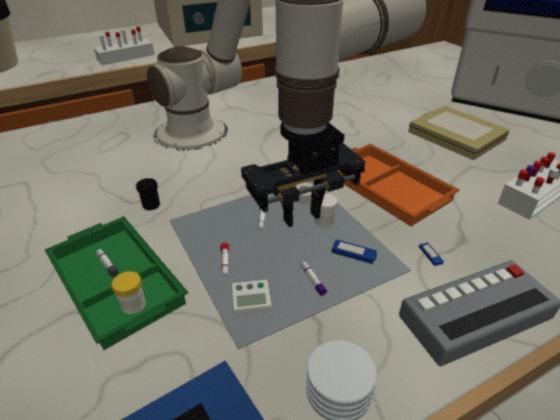

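The green kit is right in the scene view: grey tube flat in the wide bay (107,262) and yellow pot upright in the narrow bay (128,290). Next is the purple tube.

>>> jog_arm([
  [50,0.8,-0.1,0.6,0,0,1],
  [50,1.65,-0.18,1.8,0,0,1],
  [50,1.65,-0.18,3.2,0,0,1],
  [50,1.65,-0.18,3.9,0,0,1],
  [50,1.65,-0.18,4.3,0,0,1],
])

```text
time_s: 15.65
position: [677.2, 0.9, 28.0]
tool_rot: [3.139, -0.115, -0.006]
wrist_force: [0.3, -0.3, -0.8]
gripper_width: 43.1
gripper_force: 0.0
```

>>> jog_arm([
  [50,0,0,0.1,0,0,0],
  [50,0,0,0.2,0,0,0],
  [50,0,0,0.3,0,0,0],
  [50,0,0,0.3,0,0,0],
])

```text
time_s: 16.05
position: [678.9, 2.5, 23.9]
tool_rot: [-3.139, 0.113, -0.002]
wrist_force: [-0.6, -0.2, 0.0]
gripper_width: 43.4
gripper_force: 0.0
```

>>> jog_arm([
  [50,0,0,0.06,0,0,0],
  [5,0,0,0.06,0,0,0],
  [5,0,0,0.06,0,0,0],
  [5,0,0,0.06,0,0,0],
  [5,0,0,0.06,0,0,0],
])

```text
time_s: 16.55
position: [678.5, 2.5, 21.6]
tool_rot: [3.14, -0.113, 0.0]
wrist_force: [-0.2, -0.1, 0.0]
gripper_width: 19.4
gripper_force: 0.0
```

>>> jog_arm([
  [5,0,0,0,0,0,0],
  [5,0,0,0,0,0,0],
  [5,0,0,0,0,0,0],
])

```text
time_s: 16.85
position: [678.5, 2.4, 21.6]
tool_rot: [3.14, -0.113, -0.0]
wrist_force: [-0.0, 0.2, 0.8]
gripper_width: 11.8
gripper_force: 30.0
```

>>> jog_arm([
  [5,0,0,-0.5,0,0,0],
  [5,0,0,-1.5,0,0,0],
  [5,0,0,-3.2,0,0,0],
  [5,0,0,-4.6,0,0,0],
  [5,0,0,-4.6,0,0,0],
])

```text
time_s: 17.35
position: [682.4, 2.7, 144.7]
tool_rot: [-3.138, 0.111, -0.022]
wrist_force: [1.0, -0.2, -1.0]
gripper_width: 11.9
gripper_force: 30.0
```

```bash
python3 -c "
from h import *
c,s=-np.cos(np.radians(9.2)),-np.sin(np.radians(9.2))
for x,y in [(-50,30),(-50,-30),(78,0)]: print(x,y,505.6+c*x-s*y,321.7+s*x+c*y)
go(560,300,130,9)"
```

```text
-50 30 559.7532488844045 300.0799714324021
-50 -30 550.1603776228944 359.3081473367814
78 0 428.603371324307 309.2292673600369
t 17.35 pos [682.4   2.7 144.7] psi -4.1 | delta [ -5.73 -11.51   0.53] turn [ -0.   -0.8 -13.1] mm 322 w 11.9
```

>>> jog_arm([
  [5,-0.5,-1.2,0,0,0,0],
  [5,-1.1,-2.9,0,0,0,0],
  [5,-1.7,-4.6,0,0,0,0],
  [5,-2.3,-6.3,0,0,0,0],
  [5,-2.9,-7.8,0,0,0,0],
])

```text
time_s: 17.85
position: [619.5, 204.0, 136.9]
tool_rot: [-3.139, 0.112, -0.0]
wrist_force: [0.1, -0.1, -0.8]
gripper_width: 12.0
gripper_force: 30.0
```

```bash
python3 -c "
from h import *
go(550.5,357,125,9.3)"
```

```text
t 17.85 pos [619.5 204.  136.9] psi -4.1 | delta [-3.19 -5.91  0.48] turn [ -0.   -0.  -13.4] mm 168 w 12.0
```

>>> jog_arm([
  [5,-0.8,-1.5,0.1,0,0,-4],
  [5,-1.7,-3.2,0.3,0,0,-9],
  [5,-2.6,-4.8,0.5,0,0,-13.4],
  [5,-3.2,-5.9,0.5,0,0,-13.4],
  [5,-3.2,-5.9,0.5,0,0,-13.4],
])

```text
time_s: 18.35
position: [549.2, 358.7, 124.1]
tool_rot: [-3.13, -0.262, -0.0]
wrist_force: [0.6, -0.1, 0.3]
gripper_width: 11.9
gripper_force: 30.0
```

```bash
python3 - <<'E'
from h import *
f=bot.grab_frame("wrist");p=bot.camera_params("wrist")
cv2.imwrite("pics/w6.png",f[:,:,::-1])
go(550.5,357,22.8,9.3)
rects("orange_tray","wrist",32,p,.1)
for d in bot.spot_point("orange_tray","wrist"):print(d["score"],np.array(p["R"]).T@(np.array(d["position"])-p["t"]))
c,s=-np.cos(np.radians(9.2)),-np.sin(np.radians(9.2))
for x,y,z in [(-130,75,32),(-130,-75,32)]:print((x,y),proj([505.6+c*x-s*y,321.7+s*x+c*y,z],p).round())
E
```

```text
t 18.4 pos [549.9 356.9 124.2] psi 9.5 | delta [ 0.02 -0.    4.05] turn [-0.   0.   0.2] mm 101 w 12.3
orange_tray 0.64 px (np.float64(317.0), np.float64(167.0)) rect [553.  328.  198.  162.9   8.8] mean [594.7 333. ]
0.85 [509.12742391 320.39306483   0.83009092]
(-130, 75) [413. 116.]
(-130, -75) [217. 115.]
```

View pics/w6.png

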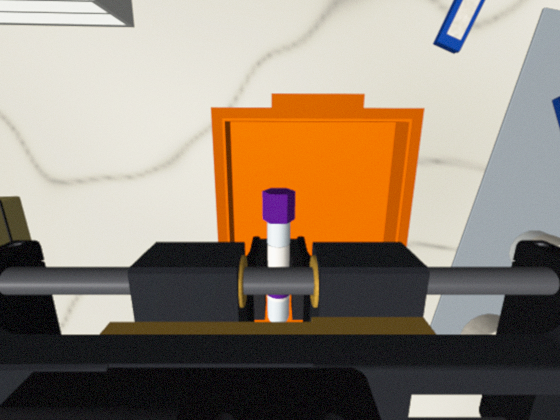

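The purple tube hangs over the left half of the orange wide bay (walls at columns 225/410, end wall at row 115), well clear on all sides.

>>> jog_arm([
  [5,0,0,0.8,0,0,0],
  [5,0,0,2.0,0,0,0],
  [5,0,0,3.0,0,0,0],
  [5,0,0,3.5,0,0,0],
  [5,0,0,3.75,0,0,0],
])

```text
time_s: 19.0
position: [551.3, 353.5, 29.2]
tool_rot: [3.13, 0.251, -0.002]
wrist_force: [0.7, 0.7, -0.6]
gripper_width: 12.0
gripper_force: 30.0
```

>>> jog_arm([
  [5,0,0,0.1,0,0,0],
  [5,0,0,0.2,0,0,0],
  [5,0,0,0.28,0,0,0],
  [5,0,0,0.28,0,0,0],
  [5,0,0,0.28,0,0,0],
])

```text
time_s: 19.5
position: [551.2, 355.3, 23.9]
tool_rot: [-3.131, -0.254, -0.001]
wrist_force: [0.7, 0.4, -0.2]
gripper_width: 11.9
gripper_force: 30.0
```

>>> jog_arm([
  [5,0,0,0.03,0,0,0],
  [5,0,0,0.05,0,0,0],
  [5,0,0,0.05,0,0,0],
])

```text
time_s: 19.8
position: [551.2, 355.2, 22.5]
tool_rot: [-3.131, -0.254, -0.001]
wrist_force: [-0.2, 0.1, 1.4]
gripper_width: 12.1
gripper_force: 30.0
```

>>> jog_arm([
  [35,0,0,0,0,0,0],
  [35,0,0,0,0,0,0],
  [35,0,0,0,0,0,0],
  [35,0,0,0,0,0,0],
])

```text
time_s: 20.2
position: [551.0, 354.9, 21.8]
tool_rot: [3.131, 0.254, -0.0]
wrist_force: [-0.2, -0.4, 1.0]
gripper_width: 29.4
gripper_force: 0.0
```

>>> jog_arm([
  [35,0,0,-0.5,0,0,0],
  [35,0,0,-1.5,0,0,0],
  [35,0,0,-3.2,0,0,0],
  [50,0,0,-4.6,0,0,0],
  [50,0,0,-4.6,0,0,0],
])

```text
time_s: 20.7
position: [554.1, 357.4, 144.9]
tool_rot: [-3.124, -0.255, -0.018]
wrist_force: [0.1, 0.8, 0.7]
gripper_width: 38.7
gripper_force: 0.0
```

```bash
python3 -c "
from h import *
go(520,-121,138,-20.9)"
```

```text
t 20.7 pos [554.1 357.4 144.9] psi 9.3 | delta [-4.46 18.66  0.1 ] turn [-0.6 -0.6 30.2] mm 480 w 38.7
```

>>> jog_arm([
  [50,-0.4,1.8,0,0,0,0],
  [50,-0.9,3.7,0,0,0,0],
  [50,-1.3,5.6,0,0,0,0],
  [50,-1.8,7.5,0,0,0,0],
  [50,-2.2,9.3,0,0,0,0],
])

```text
time_s: 21.2
position: [533.4, 114.7, 137.5]
tool_rot: [-3.131, -0.254, -0.0]
wrist_force: [1.0, -0.5, 0.8]
gripper_width: 43.2
gripper_force: 0.0
```

>>> jog_arm([
  [50,-0.4,1.8,0,0,0,7],
  [50,-0.9,3.7,0,0,0,14],
  [50,-1.3,5.6,0,0,0,21],
  [50,-1.8,7.5,0,0,0,28],
  [50,-2.2,9.3,0,0,0,30],
])

```text
time_s: 21.7
position: [516.7, -123.6, 137.6]
tool_rot: [-3.089, 0.57, -0.001]
wrist_force: [-0.1, -0.7, 0.8]
gripper_width: 44.0
gripper_force: 0.0
```

>>> jog_arm([
  [50,0,0,0,0,0,0],
  [50,0,0,0,0,0,0],
])

```text
time_s: 21.9
position: [517.1, -122.7, 137.3]
tool_rot: [-3.09, 0.569, -0.0]
wrist_force: [0.3, -0.2, -0.2]
gripper_width: 43.5
gripper_force: 0.0
```

```bash
python3 - <<'E'
from h import *
f=bot.grab_frame("wrist");p=bot.camera_params("wrist")
cv2.imwrite("pics/w7.png",f[:,:,::-1])
rects("red_tube","wrist",11,p,.1)
go(554.5,-121.5,22,-20.9)
E
```

```text
red_tube 0.8 px (np.float64(264.0), np.float64(167.0)) rect [ 556.1 -121.6   82.3   17.1  158.3] mean [ 555.6 -122.1]
t 22.0 pos [ 517.5 -121.1  137.3] psi -20.7 | delta [ 1.39 -0.51  4.61] turn [-0.  -0.   0.2] mm 121 w 43.6
```

View pics/w7.png

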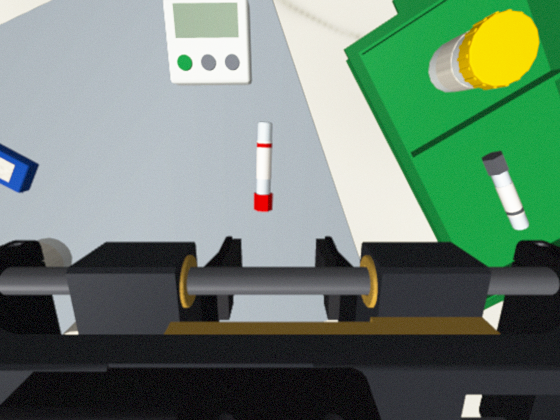

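The red tube is at (264,167), aligned with the tool and clear of the timer. The yellow pot and grey tube sit properly in the green tray.

>>> jog_arm([
  [50,0.8,-0.3,0.6,0,0,0],
  [50,1.45,-0.5,1.8,0,0,0],
  [50,1.45,-0.5,3.2,0,0,0],
  [50,1.45,-0.5,3.9,0,0,0],
  [50,1.45,-0.5,4.3,0,0,0],
])

```text
time_s: 22.5
position: [555.1, -121.2, 27.6]
tool_rot: [3.09, -0.561, -0.005]
wrist_force: [0.9, 0.4, -0.0]
gripper_width: 43.5
gripper_force: 0.0
```

>>> jog_arm([
  [50,0,0,0.1,0,0,0],
  [50,0,0,0.2,0,0,0],
  [50,0,0,0.28,0,0,0],
  [50,0,0,0.28,0,0,0],
])

```text
time_s: 22.9
position: [556.2, -122.6, 23.3]
tool_rot: [-3.09, 0.565, -0.002]
wrist_force: [-0.6, -0.2, 0.5]
gripper_width: 43.6
gripper_force: 0.0
```

>>> jog_arm([
  [50,0,0,0.02,0,0,0],
  [5,0,0,0.02,0,0,0],
  [5,0,0,0.02,0,0,0],
  [5,0,0,0.02,0,0,0],
  [5,0,0,0.02,0,0,0],
])

```text
time_s: 23.4
position: [555.7, -122.8, 22.1]
tool_rot: [-3.09, 0.565, -0.0]
wrist_force: [1.0, -0.3, 0.4]
gripper_width: 19.3
gripper_force: 0.0
```

>>> jog_arm([
  [5,0,0,0,0,0,0],
  [5,0,0,0,0,0,0],
  [5,0,0,0,0,0,0],
])

```text
time_s: 23.7
position: [555.8, -122.8, 22.0]
tool_rot: [3.09, -0.565, 0.0]
wrist_force: [0.2, -0.3, 0.6]
gripper_width: 12.0
gripper_force: 30.0
```

>>> jog_arm([
  [5,0,0,-0.5,0,0,0],
  [5,0,0,-1.5,0,0,0],
  [5,0,0,-3.2,0,0,0],
  [5,0,0,-4.6,0,0,0],
  [5,0,0,-4.6,0,0,0],
])

```text
time_s: 24.2
position: [559.5, -123.0, 143.9]
tool_rot: [-3.089, 0.563, -0.02]
wrist_force: [0.5, -0.2, -0.9]
gripper_width: 12.1
gripper_force: 30.0
```

```bash
python3 -c "
from h import *
go(559,300,135,9.3)"
```

```text
t 24.2 pos [ 559.5 -123.   143.9] psi -20.6 | delta [ -5.99 -15.82   0.34] turn [ -0.   -0.8 -29.9] mm 423 w 12.1
```

>>> jog_arm([
  [5,-0.6,-1.7,0,0,0,0],
  [5,-1.3,-3.5,0,0,0,0],
  [5,-2.0,-5.3,0,0,0,0],
  [5,-2.7,-7.1,0,0,0,0],
  [5,-3.3,-8.7,0,0,0,0],
])

```text
time_s: 24.7
position: [555.1, 112.0, 137.5]
tool_rot: [-3.09, 0.564, -0.001]
wrist_force: [1.1, -0.4, -0.3]
gripper_width: 12.2
gripper_force: 29.9
```

>>> jog_arm([
  [5,-0.6,-1.5,0,0,0,-7],
  [5,-1.3,-3.3,0,0,0,-14],
  [5,-2.0,-5.1,0,0,0,-21],
  [5,-2.5,-6.7,0,0,0,-28],
  [5,-2.6,-7.0,0,0,0,-30],
])

```text
time_s: 25.2
position: [556.6, 300.9, 137.1]
tool_rot: [-3.129, -0.265, -0.002]
wrist_force: [0.4, 0.4, 0.5]
gripper_width: 12.3
gripper_force: 30.0
```

>>> jog_arm([
  [5,0,0,0,0,0,0],
  [5,0,0,0,0,0,0],
])

```text
time_s: 25.4
position: [556.3, 295.6, 136.9]
tool_rot: [3.131, 0.252, -0.002]
wrist_force: [0.1, -0.4, 0.2]
gripper_width: 12.1
gripper_force: 30.0
```

```bash
python3 - <<'E'
from h import *
f=bot.grab_frame("wrist");p=bot.camera_params("wrist")
cv2.imwrite("pics/w8.png",f[:,:,::-1])
rects("purple_tube","wrist",12,p,.1);rects("red_tube","wrist",110,p,.1)
go(559.5,298,23,9.3)
E
```

```text
purple_tube 0.71 px (np.float64(215.0), np.float64(196.0)) rect [552.6 353.7  79.4  17.7  10.5] mean [556.1 354.9]
red_tube 0.7 px (np.float64(279.0), np.float64(248.0)) rect [549.4 293.8  91.   16.8   9.1] mean [555.  294.7]
t 25.55 pos [556.7 295.  137.2] psi 9.1 | delta [ 0.13 -0.1   4.57] turn [ 0.   0.  -0.2] mm 114 w 12.1
```

View pics/w8.png

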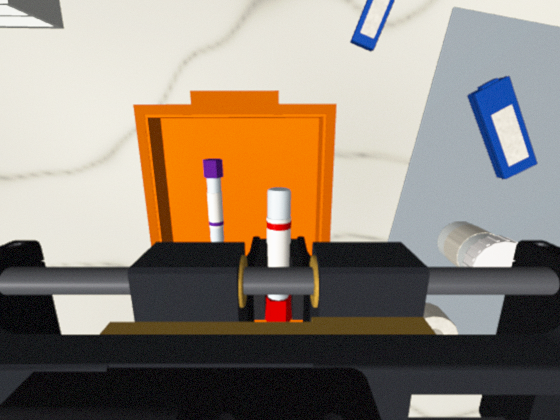

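The purple tube lies flat at (213,200), and the red tube is over the free right half, with the wall at column 325.

>>> jog_arm([
  [5,0.1,0,0.8,0,0,0],
  [5,0.1,0,2.2,0,0,0],
  [5,0.1,0,3.4,0,0,0],
  [5,0.1,0,4.0,0,0,0],
  [5,0.1,0,4.25,0,0,0],
])

```text
time_s: 26.05
position: [558.4, 294.9, 28.9]
tool_rot: [3.129, 0.251, -0.005]
wrist_force: [-0.6, 0.4, -0.5]
gripper_width: 12.0
gripper_force: 30.0
```

>>> jog_arm([
  [5,0,0,0.1,0,0,0],
  [5,0,0,0.2,0,0,0],
  [5,0,0,0.28,0,0,0],
  [5,0,0,0.28,0,0,0],
  [5,0,0,0.28,0,0,0],
])

```text
time_s: 26.55
position: [559.4, 297.1, 24.4]
tool_rot: [-3.131, -0.254, -0.001]
wrist_force: [0.1, 0.4, 0.1]
gripper_width: 11.7
gripper_force: 30.0
```

>>> jog_arm([
  [5,0,0,0.03,0,0,0],
  [5,0,0,0.05,0,0,0],
  [5,0,0,0.05,0,0,0],
])

```text
time_s: 26.85
position: [559.3, 297.1, 23.0]
tool_rot: [-3.131, -0.254, -0.001]
wrist_force: [-1.2, 0.6, 2.6]
gripper_width: 11.8
gripper_force: 30.0
```

>>> jog_arm([
  [35,0,0,0,0,0,0],
  [35,0,0,0,0,0,0],
  [35,0,0,0,0,0,0],
  [35,0,0,0,0,0,0],
])

```text
time_s: 27.25
position: [559.1, 296.8, 22.3]
tool_rot: [3.131, 0.254, -0.0]
wrist_force: [-0.2, 0.0, -0.0]
gripper_width: 29.3
gripper_force: 0.0
```

>>> jog_arm([
  [35,0,0,-0.5,0,0,0],
  [35,0,0,-1.5,0,0,0],
  [35,0,0,-3.2,0,0,0],
  [65,0,0,-4.6,0,0,0],
  [65,0,0,-4.6,0,0,0],
])

```text
time_s: 27.75
position: [562.4, 299.1, 145.1]
tool_rot: [-3.124, -0.256, -0.019]
wrist_force: [0.8, 1.0, 0.1]
gripper_width: 39.4
gripper_force: 0.0
```

```bash
python3 -c "
from h import *
go(625,90,138,37)"
```

```text
t 27.75 pos [562.4 299.1 145.1] psi 9.3 | delta [1.11 8.66 0.25] turn [ -0.2  -0.8 -27.6] mm 218 w 39.4
```

>>> jog_arm([
  [65,0.2,1.6,0,0,0,-5],
  [65,0.4,3.4,0.1,0,0,-11],
  [65,0.7,5.2,0.2,0,0,-18],
  [65,0.9,7.0,0.2,0,0,-25],
  [65,1.1,8.7,0.2,0,0,-28],
])

```text
time_s: 28.25
position: [621.4, 84.8, 132.8]
tool_rot: [2.975, 1.009, -0.0]
wrist_force: [0.9, -0.2, -1.0]
gripper_width: 56.5
gripper_force: 0.0
```

>>> jog_arm([
  [65,0,0,0,0,0,0],
  [65,0,0,0,0,0,0],
])

```text
time_s: 28.45
position: [621.4, 85.6, 132.7]
tool_rot: [-2.978, -1.0, 0.0]
wrist_force: [-0.1, 0.7, -0.0]
gripper_width: 56.9
gripper_force: 0.0
```

```bash
python3 - <<'E'
from h import *
f=bot.grab_frame("wrist");p=bot.camera_params("wrist")
cv2.imwrite("pics/w9.png",f[:,:,::-1])
rects("slide_mailer","wrist",16,p,.1);rects("white_pot","wrist",65,p,.1)
go(655,110,22.5,37)
print(np.degrees(bot.observe()["joints"]).round())
E
```

```text
slide_mailer 0.7 px (np.float64(280.0), np.float64(157.0)) rect [658.2 112.4  85.4  29.5  38.2] mean [659.3 112.9]
slide_mailer 0.69 px (np.float64(190.0), np.float64(7.0)) rect [707.4 236.8  27.6  13.5 127.2] mean [708.9 238.4]
white_pot 0.76 px (np.float64(199.0), np.float64(245.0)) rect [572.5 124.4  46.3  25.6 145.1] mean [571.6 125.9]
t 28.6 pos [621.1  87.8 132.7] psi 37.3 | delta [1.61 0.12 4.41] turn [-0.  -0.   0.3] mm 117 w 56.4
[ 23.  27.  -7.  -0. -55. 105.]
```

View pics/w9.png

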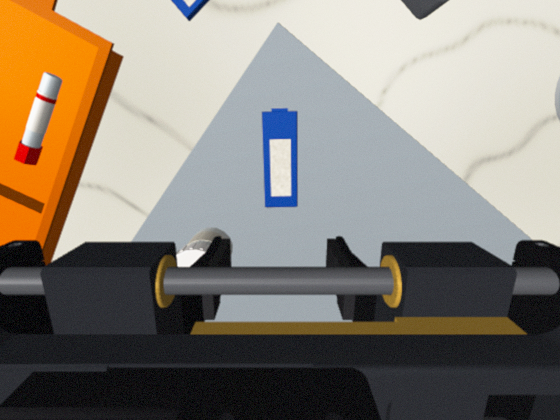

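The large mailer is at (280,157), aligned between the fingers; the white spare pot at (200,245) is clear.

>>> jog_arm([
  [65,0.8,0.1,0.6,0,0,0],
  [65,1.7,0.12,1.8,0,0,0],
  [65,1.7,0.12,3.1,0,0,0],
  [65,1.7,0.12,3.8,0,0,0],
  [65,1.7,0.12,4.1,0,0,0],
])

```text
time_s: 29.1
position: [655.3, 111.3, 27.4]
tool_rot: [2.976, 1.007, -0.007]
wrist_force: [-1.0, -0.2, -0.5]
gripper_width: 56.5
gripper_force: 0.0
```

>>> jog_arm([
  [65,0,0,0.1,0,0,0],
  [65,0,0,0.2,0,0,0],
  [65,0,0,0.28,0,0,0],
  [65,0,0,0.28,0,0,0],
  [65,0,0,0.28,0,0,0],
])

```text
time_s: 29.6
position: [657.4, 110.1, 23.9]
tool_rot: [-2.977, -1.004, -0.002]
wrist_force: [0.3, 0.8, -0.5]
gripper_width: 56.6
gripper_force: 0.0
```

>>> jog_arm([
  [65,0,0,0.04,0,0,0],
  [25,0,0,0.04,0,0,0],
  [25,0,0,0.04,0,0,0],
  [25,0,0,0.04,0,0,0],
  [25,0,0,0.04,0,0,0],
])

```text
time_s: 30.1
position: [657.0, 110.1, 22.1]
tool_rot: [2.977, 1.004, 0.0]
wrist_force: [0.3, 0.1, 1.1]
gripper_width: 32.1
gripper_force: 0.0
```

>>> jog_arm([
  [25,0,0,0,0,0,0],
  [25,0,0,0,0,0,0],
  [25,0,0,0,0,0,0],
  [25,0,0,0,0,0,0],
])

```text
time_s: 30.5
position: [657.0, 110.0, 22.0]
tool_rot: [2.977, 1.004, 0.0]
wrist_force: [0.1, 0.1, 0.3]
gripper_width: 29.7
gripper_force: 29.9
```

>>> jog_arm([
  [25,0,0,-0.5,0,0,0],
  [25,0,0,-1.5,0,0,0],
  [25,0,0,-3.2,0,0,0],
  [25,0,0,-4.6,0,0,0],
  [25,0,0,-4.6,0,0,0],
])

```text
time_s: 31.0
position: [660.7, 111.1, 145.0]
tool_rot: [2.975, 1.006, 0.022]
wrist_force: [1.5, 0.3, 0.4]
gripper_width: 29.7
gripper_force: 29.9
```

```bash
python3 -c "
from h import *
go(428.6,309,140,99)"
```

```text
t 31.0 pos [660.7 111.1 145. ] psi 37.4 | delta [ -2.58 -11.93   0.1 ] turn [  0.7  -0.5 -61.7] mm 305 w 29.7
```

>>> jog_arm([
  [25,-0.3,-1.3,0,0,0,0],
  [25,-0.7,-3.0,0,0,0,0],
  [25,-1.1,-4.8,0,0,0,0],
  [25,-1.4,-6.6,0,0,0,0],
  [25,-1.8,-8.2,0,0,0,0],
])

```text
time_s: 31.5
position: [495.5, 247.0, 137.5]
tool_rot: [-2.976, -1.004, -0.001]
wrist_force: [0.8, 1.2, -0.3]
gripper_width: 29.4
gripper_force: 29.9
```

>>> jog_arm([
  [25,-0.2,-1.2,0,0,0,-8],
  [25,-0.5,-2.4,0,0,0,-16],
  [25,-0.8,-3.4,0,0,0,-24],
  [25,-0.8,-3.7,0,0,0,-32],
  [25,-0.8,-3.7,0,0,0,-40],
])

```text
time_s: 32.0
position: [424.0, 308.4, 137.6]
tool_rot: [-2.446, -1.972, -0.001]
wrist_force: [0.3, 0.8, 0.4]
gripper_width: 29.3
gripper_force: 29.9
```

```bash
python3 -c "
from h import *
go(428.6,309,125,99.3)"
```

```text
t 32.0 pos [424.  308.4 137.6] psi 77.7 | delta [0.06 0.17 0.5 ] turn [  0.   -0.  -21.6] mm 13 w 29.3
```

>>> jog_arm([
  [25,0.06,0.17,0.1,0,0,-7],
  [25,0.06,0.17,0.1,0,0,-14],
  [25,0.06,0.17,0.1,0,0,-21.6],
  [25,0.06,0.17,0.1,0,0,-21.6],
  [25,0.06,0.17,0.1,0,0,-21.6],
])

```text
time_s: 32.5
position: [429.5, 307.9, 134.8]
tool_rot: [-2.046, -2.384, -0.0]
wrist_force: [-0.2, -0.8, -0.2]
gripper_width: 29.6
gripper_force: 29.9
```

```bash
python3 - <<'E'
from h import *
f=bot.grab_frame("wrist");p=bot.camera_params("wrist")
g=bot.grab_frame("top")
cv2.imwrite("pics/w10.png",f[:,:,::-1])
go(428.6,309,23.5,99.3)
c,s=-np.cos(np.radians(9.2)),-np.sin(np.radians(9.2))
for x,y,z in [(28,71,22),(28,-71,22),(126,-71,32),(126,71,32)]:print((x,y),proj([505.6+c*x-s*y,321.7+s*x+c*y,z],p).round())
E
```

```text
t 32.6 pos [429.5 307.9 134.7] psi 98.8 | delta [ 0.05 -0.03  4.45] turn [ 0.  -0.  -0.5] mm 111 w 29.8
(28, 71) [329. 279.]
(28, -71) [336. 126.]
(126, -71) [217. 127.]
(126, 71) [226. 285.]
```

View pics/w10.png

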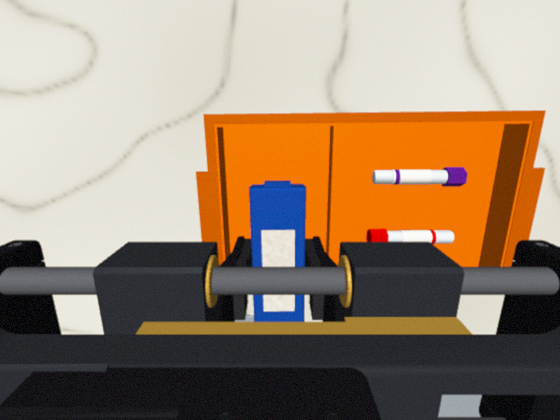

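The mailer hangs in the middle of the narrow bay (columns 220 to 330, mailer 250–305), and both tubes lie flat in the wide bay. I'll lower it.

>>> jog_arm([
  [25,0,-0.05,0.8,0,0,0],
  [25,0,-0.05,2.1,0,0,0],
  [25,0,-0.05,3.3,0,0,0],
  [25,0,-0.05,3.9,0,0,0],
  [25,0,-0.05,4.15,0,0,0],
])

```text
time_s: 33.1
position: [427.7, 306.9, 29.1]
tool_rot: [2.044, 2.385, -0.005]
wrist_force: [-0.9, -1.2, -0.1]
gripper_width: 29.3
gripper_force: 29.9
```

>>> jog_arm([
  [25,0,0,0.1,0,0,0],
  [25,0,0,0.2,0,0,0],
  [25,0,0,0.26,0,0,0],
  [25,0,0,0.26,0,0,0],
  [25,0,0,0.26,0,0,0],
])

```text
time_s: 33.6
position: [428.5, 308.0, 24.9]
tool_rot: [-2.043, -2.387, -0.002]
wrist_force: [-0.1, -0.6, -1.2]
gripper_width: 29.8
gripper_force: 29.9
```

>>> jog_arm([
  [25,0,0,0.03,0,0,0],
  [25,0,0,0.06,0,0,0],
  [25,0,0,0.06,0,0,0],
  [25,0,0,0.06,0,0,0],
])

```text
time_s: 34.0
position: [428.4, 307.9, 23.0]
tool_rot: [2.043, 2.387, 0.001]
wrist_force: [-0.4, -1.1, 1.3]
gripper_width: 29.6
gripper_force: 29.9
```

>>> jog_arm([
  [48,0,0,0,0,0,0],
  [48,0,0,0,0,0,0],
  [48,0,0,0,0,0,0],
  [48,0,0,0,0,0,0],
])

```text
time_s: 34.4
position: [428.3, 307.7, 22.7]
tool_rot: [2.043, 2.387, -0.0]
wrist_force: [-0.3, 0.7, -0.0]
gripper_width: 41.0
gripper_force: 0.0
```

>>> jog_arm([
  [48,0,0,-0.5,0,0,0],
  [48,0,0,-1.5,0,0,0],
  [48,0,0,-3.2,0,0,0],
  [48,0,0,-5,0,0,0],
  [48,0,0,-6,0,0,0],
])

```text
time_s: 34.9
position: [429.5, 308.8, 177.8]
tool_rot: [2.042, 2.387, 0.011]
wrist_force: [0.9, -0.1, -0.2]
gripper_width: 42.1
gripper_force: 0.0
```

>>> jog_arm([
  [48,0,2,-1,0,0,0],
  [48,0,4,-1.5,0,0,0],
  [48,0,6,-1.5,0,0,0],
  [48,0,6,-1.5,0,0,0],
])

```text
time_s: 35.3
position: [580.7, 331.1, 210.5]
tool_rot: [2.045, 2.383, 0.003]
wrist_force: [-0.8, -0.7, -0.8]
gripper_width: 41.9
gripper_force: 0.0
```

```bash
python3 - <<'E'
from h import *
f=bot.grab_frame("scene")
cv2.imwrite("pics/s11.png",f[:,:,::-1])
g=bot.grab_frame("top");p=bot.camera_params("top")
for n,z in [("green_tray",32),("orange_tray",32),("blue_tube",11),("white_pot",65),("slide_mailer",17)]: rects(n,"top",z,p)
E
```

```text
green_tray 0.9 px (np.float64(452.0), np.float64(216.0)) rect [ 502.  -318.1  290.2  169.    10.8] mean [ 496.9 -319.3]
orange_tray 0.64 px (np.float64(125.0), np.float64(221.0)) rect [504.6 319.9 293.8 165.3   8.5] mean [502.8 319. ]
blue_tube 0.58 px (np.float64(288.0), np.float64(234.0)) rect [471.9   0.7  77.9  15.3 151. ] mean [469.2   1.3]
white_pot 0.56 px (np.float64(229.0), np.float64(194.0)) rect [546.1 111.5  45.4  45.1 178.9] mean [546.7 111.3]
slide_mailer 0.87 px (np.float64(134.0), np.float64(259.0)) rect [427.7 306.8  89.1  32.1  99.9] mean [427.9 306.8]
slide_mailer 0.7 px (np.float64(167.0), np.float64(109.0)) rect [727.8 239.4  58.5  22.3 167.1] mean [727.2 239.6]
```

View pics/s11.png

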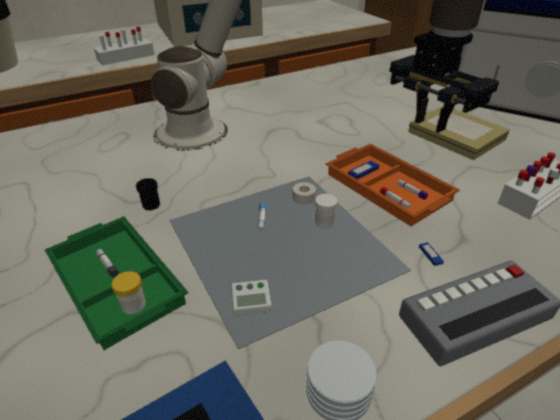

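The scene shows both kits complete: mailer at (364,169), tubes at (395,198) and (412,189), pot at (128,290), grey tube at (107,262). The spares haven't moved, and the arm is clear.

```bash
python3 -c "
from cell import bot
print(bot.close_job())"
```

```text
the job is handed in; nothing more can be done
None
```

Both kits are made up and the job is handed in: the grey tube and yellow pot are in the green tray, and the purple tube, red tube and large slide mailer are in the orange tray, with the spares and trays left where they were; the one mishap was a brief 21 N touch on the mat while picking up the grey tube.

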